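# Slide a tote of clips between the guide rails onto the bench scale and record its weight

### The job

Weigh the small tote of clips: push it along the bench, up the little ramp and between the two guide rails until the whole tote stands on the scale's pan, neither on the ramp nor over the console. Nothing, neither tote nor hand, may touch either rail (a rub spoils the reading), and the tote keeps its clips and is slid, never lifted. With the tote standing still and the hand off it, press the round key on the console all the way down to record the weight, let it come up, and leave the tote there with the other things on the bench undisturbed.

Things in the scene. Friction and masses are not known exactly. Their poses are not given: they have to be found in the camera images.
- tote: Open grey plastic stacking tote, 116 mm across (its x) by 160 mm long (its y) by 55 mm high, ribbed walls about 5 mm thick (rim included), four clips inside; 0.25 to 0.5 kg in all. Starts on the bench off the ramp's foot, about 10 to 35 mm out of line with the lane towards the robot and up to 0.22 rad askew. Origin: centre of its underside, z up.
- scale: Low bench scale, fixed; 180 mm wide, from y = -176 to +160 mm. Origin: on the bench under the pan's centre, z up; the lane runs along its y axis and the tote goes in towards -y. Beyond the pan is a grey console with a display and the key, y = -106 to -176 mm, 30 mm high. The tote is wholly on the pan when its centre is within 20 mm of the pan's centre along y.
- pan_centre (a point): Centre of the top of the aluminium weighing pan, 10 mm above the bench; axes as the scale's. The pan is 138 mm (x) by 200 mm (y) and sinks about 1 mm under the tote.
- ramp_foot (a point): Middle of the ramp's lower edge, at bench level on the lane's centre line, 160 mm from the pan's centre; axes as the scale's. The steel ramp, 138 mm wide, rises 10 mm in 60 mm to the pan's edge.
- rail_near: Guide rail on the scale's -x side (towards the robot): flat aluminium bar 6 mm thick, inner face at x = -70 mm, from y = -100 to +135 mm, 18 to 38 mm above the bench; brackets outside it. Same origin and axes as the scale. Not to be touched.
- rail_far: Guide rail on the scale's +x side: the same bar with its inner face at x = +70 mm, so that the lane between the rails is 140 mm wide. Same origin and axes as the scale. Not to be touched.
- key (a joint): The console's key, in its middle beside the display, a round spring-loaded grey push key 24 mm across in a black collar: 0 up, 0.005 m fully pressed; about 4 N holds it fully down and it springs back.
- key_top (a point): Centre of the key's top face, pressed straight down; z up.
- clip_1: Black moulded clip, 46 x 67 x 28 mm, lying loose in the tote; origin: centre of its underside.
- clip_5: Black moulded clip, 46 x 67 x 28 mm, lying loose in the tote; origin: centre of its underside.
- clip_6: Black moulded clip, 46 x 67 x 28 mm, lying loose in the tote; origin: centre of its underside.
- clip_8: Black moulded clip, 46 x 67 x 28 mm, lying loose in the tote; origin: centre of its underside.
- clip_2: Black moulded clip, 47 x 74 x 31 mm, lying loose on the bench; a bystander. Origin: centre of its underside.
- gauge_block: Steel gauge block, 22 x 56 x 12 mm, on the bench; a bystander. Origin: centre of its underside.
- hex_key: Hex key, 33 x 98 x 7 mm, on the bench; a bystander. Origin: centre of its underside.
- spare_punch: Dark steel punch standing on end, 16 mm across, 53 mm high, by the calliper left of the work; a bystander. Origin: centre of its underside.
- water_bottle: Water bottle, 65 mm across, 204 mm high, behind the work; a bystander. Origin: centre of its underside.
Not all that is in view belongs to the job. What is shaped like the clip_8 but turquoise is not meant.

How it is judged:
On the way, in this order (a step that is already met when the one before it is completed fails the run):
1. The tote's front end has come between the rails, in line with the lane (y of tote in the frame of scale below 0.19 m and angle between the y axis of tote and the y axis of scale, either way round below 0.2 rad), for 0.05 s.
2. The whole tote stands still on the pan with the hand off it (y of tote in the frame of scale between -0.02 and 0.02 m and z of tote in the frame of scale between 0.006 and 0.013 m and x of tote in the frame of scale between -0.014 and 0.014 m and angle between the y axis of tote and the y axis of scale, either way round below 0.2 rad and angle between tote's own z axis and vertical below 0.02 rad and contact force between tote and the arm below 0.05 N and contact force between tote and the fingers below 0.05 N and linear speed of tote below 0.005 m/s and angular speed of tote below 0.05 rad/s), for 0.3 s.
3. The key is pressed down, the hand off the tote (value of joint key above 0.0038 m and contact force between tote and the arm below 0.05 N and contact force between tote and the fingers below 0.05 N and y of tote in the frame of scale between -0.02 and 0.02 m and z of tote in the frame of scale between 0.006 and 0.013 m and x of tote in the frame of scale between -0.014 and 0.014 m and angle between the y axis of tote and the y axis of scale, either way round below 0.2 rad and angle between tote's own z axis and vertical below 0.02 rad), for 0.05 s.
At the end, for the whole second after the job is handed in: The tote stands still, level and free on the pan, centre within 20 mm of the pan's along the lane and within 14 mm across, in line within 0.2 rad, its four clips in it, nothing touching either rail, and the key up again after being pressed (3.8 mm or more) (all of step 2 and contact force between each of rail_near, rail_far and anything else below 0.05 N and distance between each of clip_1, clip_5, clip_6, clip_8 and tote below 0.075 m and value of joint key below 0.001 m).
It fails at once if Something touches a guide rail (contact force between any of rail_near, rail_far and anything else above 0.3 N).
It fails at once if The tote is lifted or tipped (its underside's centre more than 24 mm above the bench, or 0.2 rad of tilt) (height (world z) of tote above 0.024 m or angle between tote's own z axis and vertical above 0.2 rad).
It fails at once if The key is pressed while the tote is not wholly on the pan, or is touched by the hand (value of joint key above 0.003 m and not (y of tote in the frame of scale between -0.02 and 0.02 m and z of tote in the frame of scale between 0.006 and 0.013 m and x of tote in the frame of scale between -0.014 and 0.014 m and angle between the y axis of tote and the y axis of scale, either way round below 0.2 rad and angle between tote's own z axis and vertical below 0.02 rad and contact force between tote and the arm below 0.05 N and contact force between tote and the fingers below 0.05 N)).
It fails at once if A clip is taken out of the tote (distance between any of clip_1, clip_5, clip_6, clip_8 and tote above 0.085 m).
It fails at once if A bystander is moved by more than 20 mm (distance of any of clip_2, gauge_block, hex_key, spare_punch, water_bottle from where it was at the start of the episode above 0.02 m).
It also fails if it takes over 72 s, if anything falls off the work surface, if the arm or the gripper's body presses on something with over 40 N, if the wrist force passes 120 N, or if a joint passes its speed limit or range.

### The arm

A 7-joint arm with a two-finger parallel gripper is mounted at the origin on a cart in front of the work surface, level with it; the furniture and walls round the work are solid. World frame = base frame: x ahead of the robot, y to its left, z up, the work surface at z = 0. Lengths are in m, angles in rad, forces in N, time in s.
With the tool pointing down it reaches from about 0.425 to 0.95 m from the base axis. Payload 4.7 kg.
Tool frame: the origin (TCP) lies at the very end of the fingers, on their centre line; the grasp point (between the pads) lies 19 mm behind it; z points along the fingers, y is the line along which they close (so a half turn about z gives the same grasp; the last joint's range is limited). The gripper opens to 87 mm and grips with 3 to 60 N. Pads are 19 mm wide; open, the fingers measure 117 mm over their backs; the gripper's body (75 mm by 190 mm) begins 51 mm behind the grasp point.
Start: joints at [1.204, 0.469, -0.049, 1.532, 0.024, 1.141, -0.082], TCP at [0.224, -0.637, 0.223] pointing down, gripper open.
Joint ranges: [-2.59, 2.59], [-0.33, 1.99], [-1.39, 1.29], [0.1, 2.45], [-1.04, 4.18], [0.21, 1.99], [-2.66, 2.66]. Speed limits (rad/s): [2.57, 2.57, 3.14, 3.14, 3.14, 3.14, 3.14].

### API

Orientations are given as a 3x3 rotation matrix whose columns are the frame's x, y, z axes.
In Python, from bench import robot gives the robot as it stands. The module is installed in compiled form; this text tells all that it offers.
- The arm moves only by the shell command python3 -m crank 'ROWS' [FORCE]. ROWS is a JSON object of lists of equal length, an entry for each row: "dp": the shift along the tool's x, y, z each as a share of 100 mm, from -1 to 1, a list of three; "rotation": the turn, a rotation vector about the tool's x, y, z each as a share of 90 degrees, from -1 to 1, a list of three; "jaw": the opening, from -1 (shut) to 1 (fully open), so that 0 is half open. A call has exactly 5 rows; each row is the pose to reach, as a shift and turn from the pose commanded when the call began, along the tool's axes at that moment; what a row does not reach only later rows make up. A row lasts 1/12 s, in which the tool goes at most 41.7 mm and 7.16 degrees, less where a joint would pass 70% of its speed; a pose out of reach is approached as far as the arm can. A call with a number of a shift or a turn outside -1 to 1 is refused whole. A call with a gripper value outside its range is refused whole. The fingers move at their own pace and stop on an object; FORCE is the grip in N (left out, the last holds). Time passes only in rows, so rows that repeat a pose let the fingers close, or fill a call up. It gives the time, the measured TCP pose, the force, the opening and the grip force at its end, in the units of the state.
- robot.read_state(): the state, without advancing time (a new reading comes with each control period).
- robot.read_camera(name): name is "scene" or "top"; returns (picture, depth): 384x512x3 uint8, red, green, blue; 384x512 float32, m along the optical axis (not along the pixel's ray), 0 where there is no reading.
- robot.camera_info(name): a dict with "K" (3x3 intrinsics, pixels), "T" (4x4, takes a point from camera to world coordinates). Camera axes: x right, y down, z forward; pixel columns grow to the right and rows downward; lengths in m; the calibration is good to about 2 mm. A picture is of the moment at which its call begins. camera_info takes no time and is no camera call.
- robot.hand_in(): hands the job in; it is judged then, once.
The state is a dict: "time_s": time; "q": joint angles; "qvel": joint speeds; "effort": joint torques, N m; "tool_pos": TCP position; "orientation": TCP orientation; "force": force on the tool from outside, world axes, zero at the start; "torque": the same for the moment, N m; "grip_width": finger opening in m; "grasp_force": force on a finger pad.
Only numpy, scipy, OpenCV 4.12 (cv2) and the standard library are available. Lean on these libraries where they do the work, as an engineer would, in place of code of your own. Each camera call takes 0.05 s, during which the arm holds its last target. There are 200 camera calls.

## Working session

There is one attempt and no reset: what is moved stays moved. The work goes in short steps, Python scripts to look and compute and a shell command to move; the robot and the scene stay as the last step left them, time stands still between calls to the robot, and variables do not carry over. Pictures are saved under pics/ and viewed, at most 10 in all, crops included, and the job is handed in when it is done.

```bash
mkdir -p pics
cat > h.py <<'E'
import numpy as np, cv2
from bench import robot
def snap(cam,name):
    im,d=robot.read_camera(cam); np.save(f'pics/{name}_d.npy',d); cv2.imwrite(f'pics/{name}.png',im[:,:,::-1]); return im,d
def pt(cam,d,u,v,z=None):
    i=robot.camera_info(cam);K,T=np.array(i['K']),np.array(i['T'])
    r=np.linalg.inv(K)@[u,v,1.]
    if z is None:
        p=d[int(round(v)),int(round(u))]*r
        return (T@[*p,1])[:3]
    w=T[:3,:3]@r; return T[:3,3]+w*(z-T[2,3])/w[2]
E
python3 - <<'E'
from h import *
for c in('top','scene'):
    snap(c,c+'0'); i=robot.camera_info(c); print(np.round(i['K'],1).tolist(),np.round(i['T'],3).tolist())
s=robot.read_state();print(s['time_s'],s['tool_pos'],np.round(s['orientation'],3),s['force'])
for c in('top','scene'):
    im=cv2.imread(f'pics/{c}0.png');cv2.imwrite(f'pics/{c}0b.png',cv2.resize(im,(800,600),interpolation=cv2.INTER_CUBIC))
E
```

```text
[[433.3, 0.0, 250.4], [0.0, 433.3, 190.2], [0.0, 0.0, 1.0]] [[0.031, -0.986, 0.162, 0.297], [-0.999, -0.032, -0.008, 0.1], [0.013, -0.161, -0.987, 1.587], [0.0, 0.0, 0.0, 1.0]]
[[384.2, 0.0, 256.4], [0.0, 384.2, 186.9], [0.0, 0.0, 1.0]] [[-0.838, -0.376, 0.395, 0.075], [-0.545, 0.553, -0.63, 0.839], [0.019, -0.743, -0.669, 0.883], [0.0, 0.0, 0.0, 1.0]]
0.1 [ 0.22353902 -0.63635008  0.22160728] [[ 0.943  0.331 -0.001]
 [ 0.331 -0.943  0.002]
 [-0.    -0.002 -1.   ]] [-0.22883777  0.17048681  0.19614089]
```

View pics/top0b.png

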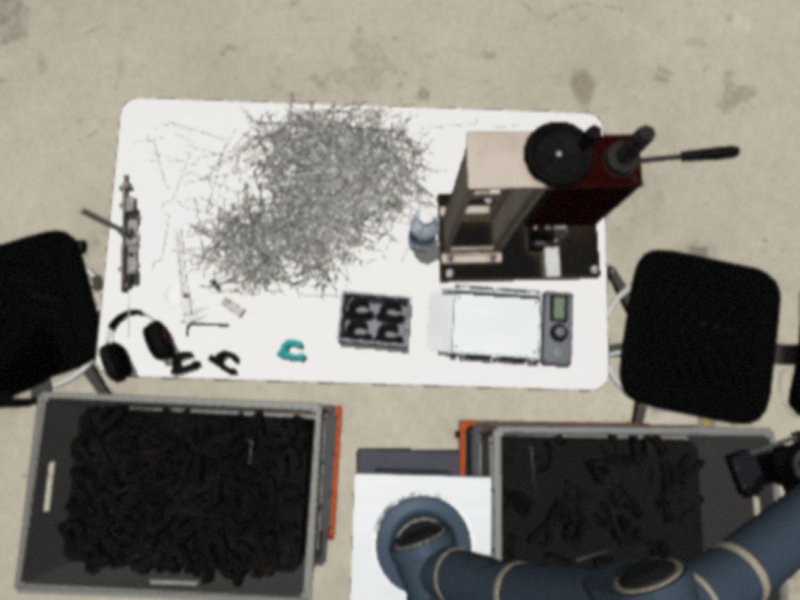

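View pics/scene0b.png

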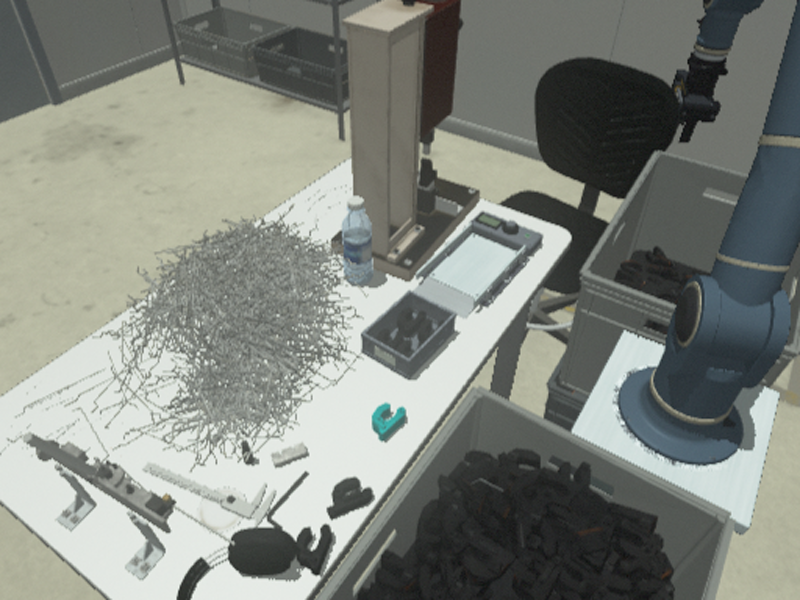

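The top view shows the tote around (375,322), the scale running from (432,320) on the ramp to (572,330) at the console, and the key at about (559,333). I'll enlarge both views.

Run:
```python
from h import *
im=cv2.imread('pics/top0.png')[175:245,205:375];a=cv2.resize(im,None,fx=4.7,fy=4.7,interpolation=cv2.INTER_CUBIC)
for k in range(0,170,20):cv2.putText(a,str(205+k),(int(k*4.7),10),0,.35,(0,0,255));cv2.line(a,(int(k*4.7),12),(int(k*4.7),18),(0,0,255))
for k in range(0,70,10):cv2.putText(a,str(175+k),(0,int(k*4.7)+4),0,.35,(0,0,255))
cv2.imwrite('pics/c1.png',a)
im=cv2.imread('pics/scene0.png')[130:245,225:355];a=cv2.resize(im,None,fx=5,fy=5,interpolation=cv2.INTER_CUBIC)
for k in range(0,130,10):cv2.putText(a,str(225+k),(k*5,10),0,.35,(0,0,255));cv2.line(a,(k*5,12),(k*5,18),(0,0,255))
for k in range(0,115,10):cv2.putText(a,str(130+k),(0,k*5+4),0,.35,(0,0,255))
cv2.imwrite('pics/c2.png',a)
```

```text
(no output)
```

View pics/c1.png

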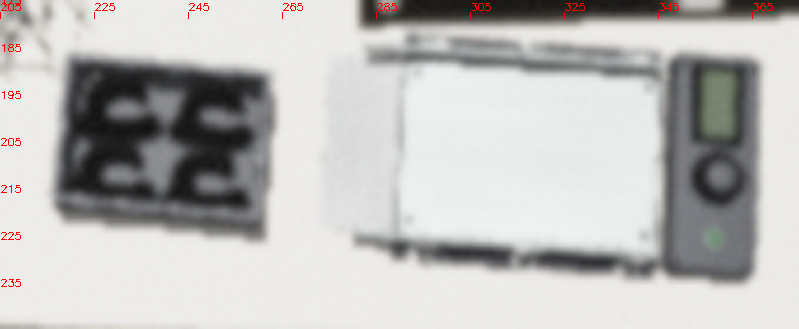

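View pics/c2.png

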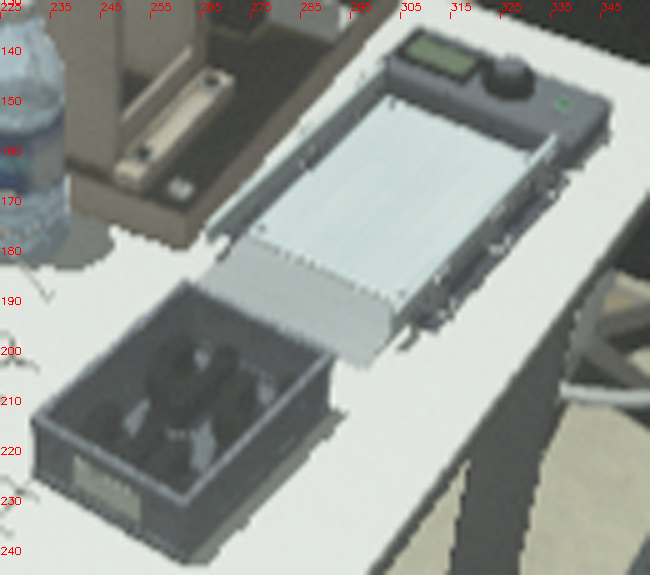

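c1 and c2 clearly show the tote's rim corners, the console and the key. I read these corners off and convert them.

Run:
```python
from h import *
T=lambda x,y,z:pt('top',None,205+(x+.5)/4.7-.5,175+(y+.5)/4.7-.5,z)
S=lambda x,y,z:pt('scene',None,225+(x+.5)/5-.5,130+(y+.5)/5-.5,z)
def sh(n,f,ps,z):
    a=np.array([f(*p,z) for p in ps])[:,:2];print(n,np.round(a*1000).astype(int).tolist(),np.round(a.mean(0)*1000,1))
sh('tote T',T,[(70,57),(272,73),(266,238),(57,212)],.055)
sh('tote S',S,[(188,282),(333,352),(185,502),(33,415)],.055)
sh('console T',T,[(670,57),(757,62),(750,278),(665,272)],.03)
sh('console S',S,[(385,67),(413,30),(610,105),(570,150)],.03)
sh('key T',T,[(718,176)],.036);sh('key S',S,[(510,68)],.036)
sh('ramp T',T,[(331,60),(323,225)],.0);sh('ramp S',S,[(190,285),(370,366)],.0)
sh('panfront T',T,[(403,67),(397,235)],.01);sh('panback T',T,[(660,75),(662,258)],.01)
sh('panfront S',S,[(250,235),(400,300)],.01);
# depth check near key & tote rim & bottles
d=np.load('pics/top0_d.npy')
for n,u,v in [('key',205+718/4.7,175+176/4.7),('cons',205+712/4.7,175+215/4.7),('pan',320,208),('bottle',271,147)]:print(n,np.round(pt('top',d,u,v),3))
ds=np.load('pics/scene0_d.npy')
# key top cluster height
P=[]
for v in range(138,152):
  for u in range(318,336):
    p=pt('scene',ds,u,v)
    if .0<p[2]<.06:P.append(p)
P=np.array(P);q=P[P[:,2]>.0335];print(len(q),q.mean(0),q.min(0),q.max(0))
P=np.array([pt('scene',ds,u,v) for v in range(180,245) for u in range(228,296)]);q=P[(P[:,2]>.049)&(P[:,2]<.062)]
r=cv2.minAreaRect((q[:,:2]*1000).astype(np.float32));print(len(q),r)
P=np.array([pt('top',d,u,v) for v in range(183,230) for u in range(212,268)]);q=P[(P[:,2]>.048)&(P[:,2]<.065)]
r=cv2.minAreaRect((q[:,:2]*1000).astype(np.float32));print(len(q),r)
```

```text
tote T [[557, 199], [550, 45], [424, 46], [439, 204]] [492.4 123.5]
tote S [[551, 45], [441, 49], [451, 206], [564, 198]] [501.8 124.5]
console T [[577, -265], [575, -333], [407, -326], [410, -261]] [ 492.1 -296.4]
console S [[573, -271], [578, -328], [411, -324], [413, -256]] [ 493.7 -294.9]
key T [[484, -301]] [ 484.1 -300.5]
key S [[490, -316]] [ 490.2 -316.5]
ramp T [[571, -4], [440, 0]] [505.4  -1.9]
ramp S [[580, -6], [439, -5]] [509.3  -5.6]
panfront T [[565, -60], [433, -57]] [499.3 -58.4]
panback T [[566, -262], [422, -263]] [ 493.8 -262.7]
panfront S [[567, -64], [448, -64]] [507.9 -64. ]
key [ 0.481 -0.297  0.054]
cons [ 0.453 -0.298  0.034]
pan [ 0.499 -0.171  0.004]
bottle [0.681 0.024 0.164]
108 [ 0.48593644 -0.29532235  0.04238423] [ 0.44598959 -0.33272091  0.03357855] [ 0.52701058 -0.26568076  0.05683001]Traceback (most recent call last):
  File "<stdin>", line 25, in <module>
  File "h.py", line 6, in pt
    i=robot.camera_info(cam);K,T=np.array(i['K']),np.array(i['T'])
ValueError: time passes only in moves, steps and waits
```

Run:
```python
from h import *
def cloud(c):
    d=np.load(f'pics/{c}0_d.npy');i=robot.camera_info(c);K,T=np.array(i['K']),np.array(i['T'])
    v,u=np.mgrid[:384,:512];r=np.stack([(u-K[0,2])/K[0,0],(v-K[1,2])/K[1,1],np.ones_like(d)],-1)*d[...,None]
    return (r@T[:3,:3].T+T[:3,3])[d>0]
for c in('top','scene'):
    P=cloud(c)
    b=lambda x0,x1,y0,y1,z0,z1:P[(P[:,0]>x0)&(P[:,0]<x1)&(P[:,1]>y0)&(P[:,1]<y1)&(P[:,2]>z0)&(P[:,2]<z1)]
    f=b(.4,.6,-.02,.02,-.05,.02);print(c,'bench z',f[:,2].mean(),f[:,2].std())
    for n,a in(('tote',(.40,.61,.02,.24,.045,.068)),('console',(.38,.6,-.36,-.24,.022,.036)),('railF',(.55,.6,-.26,-.03,.024,.05)),('railN',(.38,.46,-.26,-.03,.024,.05)),('key',(.45,.52,-.34,-.26,.0345,.06))):
        q=b(*a)
        if len(q)<4: print(n,len(q));continue
        best=min(np.linspace(-.25,.25,101),key=lambda t:(lambda w:np.ptp(np.percentile(w[:,0],[3,97]))+np.ptp(np.percentile(w[:,1],[3,97])))(q[:,:2]@np.array([[np.cos(t),-np.sin(t)],[np.sin(t),np.cos(t)]])))
        (cx,cy),wh,an=cv2.minAreaRect((q[:,:2]*1000).astype(np.float32))
        print(n,len(q),'yaw',round(best,3),'rect',round(cx),round(cy),np.round(wh),round(an,1),'mean',np.round(q.mean(0),3),'zmax',round(q[:,2].max(),3))
```

```text
top bench z 0.0009984911811429548 0.003863762455885592
tote 283 yaw -0.06 rect 522 145 [199. 161.] 86.4 mean [0.501 0.13  0.055] zmax 0.067
console 742 yaw -0.025 rect 492 -289 [ 94. 171.] 89.8 mean [ 0.492 -0.297  0.03 ] zmax 0.036
railF 191 yaw -0.045 rect 584 -144 [229.  30.] 88.0 mean [ 0.577 -0.131  0.036] zmax 0.048
railN 142 yaw -0.035 rect 425 -143 [221.  11.] 87.2 mean [ 0.425 -0.147  0.037] zmax 0.047
key 130 yaw 0.215 rect 487 -297 [61. 65.] 87.6 mean [ 0.484 -0.298  0.043] zmax 0.059
scene bench z 0.0027900546699138897 0.002372208078775796
tote 488 yaw -0.055 rect 524 142 [199. 160.] 86.3 mean [0.505 0.132 0.054] zmax 0.067
console 468 yaw -0.04 rect 496 -289 [101. 171.] 88.7 mean [ 0.491 -0.291  0.031] zmax 0.036
railF 191 yaw -0.105 rect 584 -145 [230.  26.] 87.7 mean [ 0.577 -0.129  0.035] zmax 0.044
railN 169 yaw -0.04 rect 428 -143 [225.  12.] 87.6 mean [ 0.428 -0.139  0.035] zmax 0.044
key 92 yaw -0.205 rect 488 -299 [66. 50.] 10.1 mean [ 0.486 -0.295  0.044] zmax 0.057
```

```bash
python3 -m crank '{"dp":[[0,0,0],[0,0,0],[0,0,0],[0,0,0],[0,0,0]],"rotation":[[0,0,0.07],[0,0,0.14],[0,0,0.21],[0,0,0.25],[0,0,0.25]],"jaw":[1,1,1,1,1]}' 10
```

```text
time_s: 0.52
tool_pos: [0.2237, -0.6365, 0.222]
orientation: [[0.998, -0.056, -0.001], [-0.056, -0.998, 0.001], [-0.001, -0.001, -1.0]]
force: [0.5, 0.2, 0.2]
grip_width: 0.0868
grasp_force: 0.0
```

```bash
set -e
python3 -m crank '{"dp":[[0.1,-0.17,0],[0.2,-0.34,0],[0.31,-0.52,0],[0.41,-0.7,0],[0.52,-0.87,0]],"rotation":[[0,0,0],[0,0,0],[0,0,0],[0,0,0],[0,0,0]],"jaw":[1,1,1,1,1]}' | sed -n 1,4p
python3 -m crank '{"dp":[[0.1,-0.17,0],[0.2,-0.34,0],[0.31,-0.52,0],[0.41,-0.7,0],[0.52,-0.87,0]],"rotation":[[0,0,0],[0,0,0],[0,0,0],[0,0,0],[0,0,0]],"jaw":[1,1,1,1,1]}' | sed -n 1,4p
python3 -m crank '{"dp":[[0.1,-0.17,0],[0.2,-0.34,0],[0.31,-0.52,0],[0.41,-0.7,0],[0.52,-0.87,0]],"rotation":[[0,0,0],[0,0,0],[0,0,0],[0,0,0],[0,0,0]],"jaw":[1,1,1,1,1]}' | sed -n 1,4p
python3 -m crank '{"dp":[[0.1,-0.17,0],[0.2,-0.34,0],[0.31,-0.52,0],[0.41,-0.7,0],[0.52,-0.87,0]],"rotation":[[0,0,0],[0,0,0],[0,0,0],[0,0,0],[0,0,0]],"jaw":[1,1,1,1,1]}' | sed -n 1,4p
```

```text
time_s: 0.93
tool_pos: [0.2807, -0.5517, 0.2222]
orientation: [[0.999, -0.053, -0.0], [-0.053, -0.999, 0.001], [-0.0, -0.001, -1.0]]
force: [0.5, -0.0, -1.2]
time_s: 1.35
tool_pos: [0.3373, -0.4676, 0.2223]
orientation: [[0.999, -0.053, -0.0], [-0.053, -0.999, 0.0], [-0.0, -0.0, -1.0]]
force: [0.3, 0.5, -0.5]
time_s: 1.77
tool_pos: [0.394, -0.3836, 0.2224]
orientation: [[0.999, -0.053, -0.0], [-0.053, -0.999, 0.0], [-0.0, -0.0, -1.0]]
force: [0.6, 0.4, 0.1]
time_s: 2.18
tool_pos: [0.4507, -0.2996, 0.2224]
orientation: [[0.999, -0.053, -0.001], [-0.053, -0.999, 0.0], [-0.001, -0.0, -1.0]]
force: [1.1, -0.8, -1.0]
```

```bash
set -e
python3 -m crank '{"dp":[[0,-0.2,0],[0,-0.4,0],[0.02,-0.6,0],[0.03,-0.8,0],[0.05,-1,0]],"rotation":[[0,0,0],[0,0,0],[0,0,0],[0,0,0],[0,0,0]],"jaw":[1,1,1,1,1]}' | sed -n 2p
python3 -m crank '{"dp":[[0,-0.2,0],[0,-0.4,0],[0.02,-0.6,0],[0.03,-0.8,0],[0.05,-1,0]],"rotation":[[0,0,0],[0,0,0],[0,0,0],[0,0,0],[0,0,0]],"jaw":[1,1,1,1,1]}' | sed -n 2p
python3 -m crank '{"dp":[[0,-0.2,0],[0,-0.4,0],[0.02,-0.6,0],[0.03,-0.8,0],[0.05,-1,0]],"rotation":[[0,0,0],[0,0,0],[0,0,0],[0,0,0],[0,0,0]],"jaw":[1,1,1,1,1]}' | sed -n 2p
python3 -m crank '{"dp":[[0,-0.2,0],[0,-0.4,0],[0.02,-0.6,0],[0.03,-0.8,0],[0.05,-1,0]],"rotation":[[0,0,0],[0,0,0],[0,0,0],[0,0,0],[0,0,0]],"jaw":[1,1,1,1,1]}' | sed -n 2p
python3 -m crank '{"dp":[[0,-0.2,0],[0,-0.4,0],[0.02,-0.6,0],[0.03,-0.8,0],[0.05,-1,0]],"rotation":[[0,0,0],[0,0,0],[0,0,0],[0,0,0],[0,0,0]],"jaw":[1,1,1,1,1]}'
```

```text
tool_pos: [0.4607, -0.2002, 0.2224]
tool_pos: [0.4712, -0.1007, 0.2225]
tool_pos: [0.4816, -0.0011, 0.2224]
tool_pos: [0.4921, 0.0984, 0.2224]
time_s: 4.27
tool_pos: [0.5027, 0.1979, 0.2224]
orientation: [[0.999, -0.053, -0.0], [-0.053, -0.999, -0.0], [-0.0, 0.0, -1.0]]
force: [0.2, -0.0, 0.4]
grip_width: 0.0869
grasp_force: 0.0
```

```bash
set -e
python3 -m crank '{"dp":[[0,0,0.2],[0,0,0.4],[0,0,0.6],[0,0,0.8],[0,0,0.95]],"rotation":[[0,0,0],[0,0,0],[0,0,0],[0,0,0],[0,0,0]],"jaw":[0.1,0.1,0.1,0.1,0.1]}' | sed -n 2p
python3 -m crank '{"dp":[[0,0,0.15],[0,0,0.3],[0,0,0.45],[0,0,0.53],[0,0,0.53]],"rotation":[[0,0,0],[0,0,0],[0,0,0],[0,0,0],[0,0,0]],"jaw":[0.1,0.1,0.1,0.1,0.1]}'
python3 - <<'E'
from h import *
snap('scene','s1');im=cv2.imread('pics/s1.png')[130:245,215:345];cv2.imwrite('pics/s1c.png',cv2.resize(im,None,fx=5,fy=5,interpolation=cv2.INTER_CUBIC))
E
```

```text
tool_pos: [0.5021, 0.1966, 0.1258]
time_s: 5.1
tool_pos: [0.5016, 0.1964, 0.0727]
orientation: [[0.999, -0.054, -0.004], [-0.054, -0.999, -0.002], [-0.004, 0.002, -1.0]]
force: [0.2, 0.1, -0.7]
grip_width: 0.0482
grasp_force: 0.0
```

View pics/s1c.png

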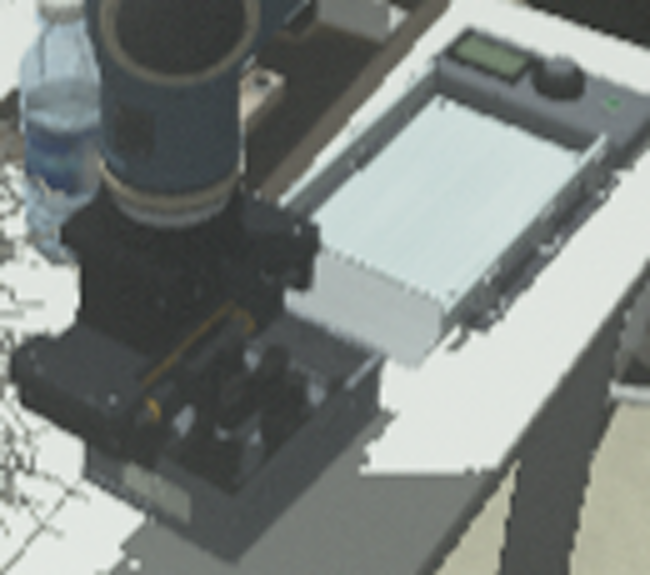

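The gripper stands over the rear wall, with the outer finger at about (150,450), just outside it. I lower and close.

```bash
set -e
python3 -m crank '{"dp":[[0,-0.02,0.1],[0,-0.02,0.2],[0,-0.02,0.3],[0,-0.02,0.34],[0,-0.02,0.34]],"rotation":[[0,0,0],[0,0,0],[0,0,0],[0,0,0],[0,0,0]],"jaw":[0.1,0.1,0.1,0.1,0.1]}' 12
python3 -m crank '{"dp":[[0,0,0],[0,0,0],[0,0,0],[0,0,0],[0,0,0]],"rotation":[[0,0,0],[0,0,0],[0,0,0],[0,0,0],[0,0,0]],"jaw":[-0.3,-0.6,-1,-1,-1]}' 12
python3 -m crank '{"dp":[[0,0,0],[0,0,0],[0,0,0],[0,0,0],[0,0,0]],"rotation":[[0,0,0],[0,0,0],[0,0,0],[0,0,0],[0,0,0]],"jaw":[-1,-1,-1,-1,-1]}' 12
```

```text
time_s: 5.57
tool_pos: [0.5021, 0.1986, 0.0392]
orientation: [[0.999, -0.055, -0.002], [-0.055, -0.999, -0.001], [-0.002, 0.001, -1.0]]
force: [-0.8, -0.3, 1.1]
grip_width: 0.0479
grasp_force: 0.0
time_s: 5.98
tool_pos: [0.5033, 0.1991, 0.0409]
orientation: [[0.998, -0.055, 0.001], [-0.055, -0.998, 0.0], [0.001, -0.0, -1.0]]
force: [0.3, -0.2, 0.0]
grip_width: 0.0226
grasp_force: 0.0
time_s: 6.4
tool_pos: [0.5032, 0.1999, 0.0408]
orientation: [[0.999, -0.055, 0.001], [-0.055, -0.999, 0.001], [0.001, -0.001, -1.0]]
force: [0.1, 2.5, 0.7]
grip_width: 0.0062
grasp_force: 12.0
```

```bash
set -e
python3 -m crank '{"dp":[[0.02,0.06,0],[0.04,0.12,0],[0.06,0.18,0],[0.08,0.24,0],[0.1,0.3,0]],"rotation":[[0,0,-0.002],[0,0,-0.004],[0,0,-0.007],[0,0,-0.01],[0,0,-0.012]],"jaw":[-1,-1,-1,-1,-1]}' 12
python3 -m crank '{"dp":[[0,0,0],[0,0,0],[0,0,0],[0,0,0],[0,0,0]],"rotation":[[0,0,0],[0,0,0],[0,0,0],[0,0,0],[0,0,0]],"jaw":[-1,-1,-1,-1,-1]}' 12
python3 - <<'E'
from h import *
ims=[robot.read_camera('top')[0].astype(float) for _ in range(4)]
im=np.mean(ims,0).astype(np.uint8)[:,:,::-1];cv2.imwrite('pics/t2.png',im)
a=cv2.resize(im[170:250,200:370],None,fx=4.7,fy=4.7,interpolation=cv2.INTER_CUBIC);cv2.imwrite('pics/t2c.png',a)
E
```

```text
time_s: 6.82
tool_pos: [0.5117, 0.1679, 0.0407]
orientation: [[0.999, -0.036, 0.0], [-0.036, -0.999, 0.0], [0.0, -0.0, -1.0]]
force: [-0.7, 3.3, 3.0]
grip_width: 0.0056
grasp_force: 12.0
time_s: 7.23
tool_pos: [0.5122, 0.1664, 0.0407]
orientation: [[0.999, -0.037, 0.001], [-0.037, -0.999, -0.003], [0.001, 0.003, -1.0]]
force: [1.2, -4.3, 5.3]
grip_width: 0.0059
grasp_force: 12.0
```

View pics/t2c.png

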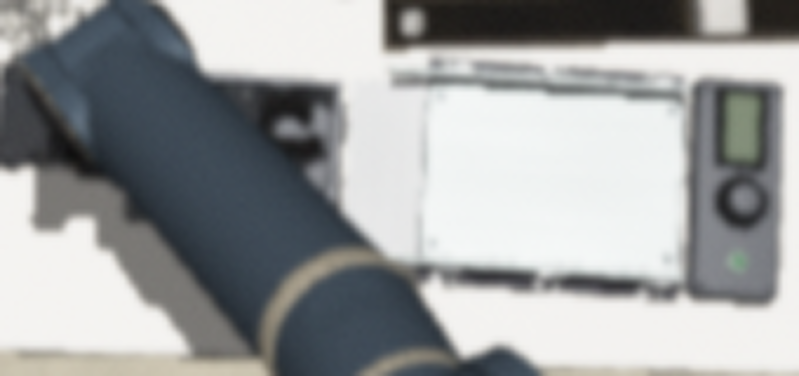

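The top view shows the tote's far front corner at about (338,87), just short of the ramp; the arm hides the rest. I check with the scene camera, which sees the front edge too.

Run:
```python
from h import *
ims=[robot.read_camera('scene')[0].astype(float) for _ in range(4)]
im=np.mean(ims,0).astype(np.uint8)[:,:,::-1];cv2.imwrite('pics/s2.png',im)
a=cv2.resize(im[135:235,235:345],None,fx=6,fy=6,interpolation=cv2.INTER_CUBIC);cv2.imwrite('pics/s2c.png',a)
```

```text
(no output)
```

View pics/s2c.png

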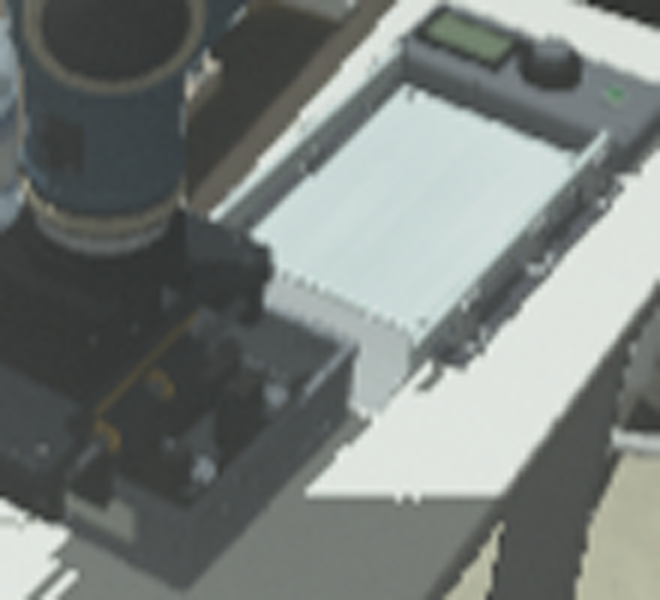

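Run:
```python
from h import *
T=lambda x,y,z:pt('top',None,200+(x+.5)/4.7-.5,170+(y+.5)/4.7-.5,z)
S=lambda x,y,z:pt('scene',None,235+(x+.5)/6-.5,135+(y+.5)/6-.5,z)
def sh(n,p):
    lx=.499+.037*(p[1]+.145); print(n,np.round(p*1000),'lateral',round((p[0]-lx)*999))
sh('S toteNF top',S(354,348,.055));sh('S toteNR top',S(185,507,.055));sh('S toteNF bot',S(352,408,0.))
sh('S ramp near foot',S(365,413,0.));sh('S ramp near top',S(412,335,.01));sh('S pan back near',S(570,158,.01));sh('S pan back far',S(405,88,.01))
sh('S rail near top far end',S(607,133,.038));sh('S rail far front end',S(213,215,.038))
sh('T toteFF top',T(340,86,.055));sh('T toteF top edge mid',T(340,190,.055));sh('T toteF back',T(215,80,.055))
sh('T rail far inner front top',T(392,80,.038));sh('T rail far back',T(683,95,.038))
sh('T railN outer back',T(680,293,.03));sh('T console NB',T(775,302,.03));sh('T cons FF',T(695,80,.03))
sh('T pan backnear',T(685,283,.01));sh('T pan back far',T(683,98,.01))
```

```text
S toteNF top [452.  15.  55.] lateral -53
S toteNR top [465. 163.  55.] lateral -46
S toteNF bot [454.   4.   0.] lateral -50
S ramp near foot [446.   3.   0.] lateral -58
S ramp near top [450. -57.  10.] lateral -52
S pan back near [ 445. -256.   10.] lateral -49
S pan back far [ 564. -262.   10.] lateral 69
S rail near top far end [ 425. -256.   38.] lateral -69
S rail far front end [581. -55.  38.] lateral 79
T toteFF top [559.  11.  55.] lateral 54
T toteF top edge mid [479.   9.  55.] lateral -25
T toteF back [561. 107.  55.] lateral 52
T rail far inner front top [568. -30.  38.] lateral 65
T rail far back [ 564. -255.   38.] lateral 69
T railN outer back [ 411. -254.   30.] lateral -84
T console NB [ 407. -327.   30.] lateral -85
T cons FF [ 577. -267.   30.] lateral 83
T pan backnear [ 421. -263.   10.] lateral -74
T pan back far [ 566. -262.   10.] lateral 71
```

The two views agree that the tote sits about 3 mm towards the near rail, and its yaw is fine. I shift 3 mm and start up the ramp, following the pitch.

```bash
set -e
python3 -m crank '{"dp":[[0.01,0.02,0],[0.02,0.04,0],[0.03,0.06,0],[0.03,0.08,0],[0.03,0.09,0]],"rotation":[[0,0,0],[0,0,0],[0,0,0],[0,0,0],[0,0,0]],"jaw":[-1,-1,-1,-1,-1]}' 12
python3 -m crank '{"dp":[[0,0.06,0],[0,0.12,0],[0,0.18,0],[0,0.24,0],[0,0.3,0]],"rotation":[[-0.004,0,0],[-0.008,0,0],[-0.012,0,0],[-0.016,0,0],[-0.02,0,0]],"jaw":[-1,-1,-1,-1,-1]}' 12
python3 -m crank '{"dp":[[0,0.06,0.002],[0,0.12,0.004],[0,0.18,0.006],[0,0.24,0.008],[0,0.3,0.01]],"rotation":[[-0.004,0,0],[-0.008,0,0],[-0.012,0,0],[-0.016,0,0],[-0.02,0,0]],"jaw":[-1,-1,-1,-1,-1]}' 12
```

```text
time_s: 8.05
tool_pos: [0.5143, 0.1603, 0.0407]
orientation: [[0.999, -0.035, 0.001], [-0.035, -0.999, 0.001], [0.001, -0.001, -1.0]]
force: [-0.2, 4.2, 3.8]
grip_width: 0.0058
grasp_force: 12.0
time_s: 8.47
tool_pos: [0.5135, 0.1293, 0.0408]
orientation: [[0.999, -0.036, 0.0], [-0.036, -0.999, -0.031], [0.001, 0.031, -1.0]]
force: [0.7, 5.0, 2.7]
grip_width: 0.0057
grasp_force: 12.0
time_s: 8.88
tool_pos: [0.5124, 0.0994, 0.0408]
orientation: [[0.999, -0.036, -0.001], [-0.036, -0.997, -0.063], [0.001, 0.063, -0.998]]
force: [0.8, 4.6, 4.2]
grip_width: 0.0059
grasp_force: 12.0
```

Run:
```python
from h import *
o=[]
for c,(v0,v1,u0,u1),f in(('scene',(130,230,245,350),5),('top',(175,240,230,330),5)):
    im=np.mean([robot.read_camera(c)[0].astype(float) for _ in range(4)],0).astype(np.uint8)[:,:,::-1];cv2.imwrite(f'pics/{c}3.png',im)
    a=cv2.resize(im[v0:v1,u0:u1],None,fx=f if c=='scene' else 2.7,fy=f if c=='scene' else 2.7,interpolation=cv2.INTER_CUBIC);o.append(a)
h=max(a.shape[0] for a in o);o=[cv2.copyMakeBorder(a,0,h-a.shape[0],0,0,0) for a in o];cv2.imwrite('pics/m3.png',np.hstack(o));print(np.hstack(o).shape)
```

```text
(500, 795, 3)
```

View pics/m3.png

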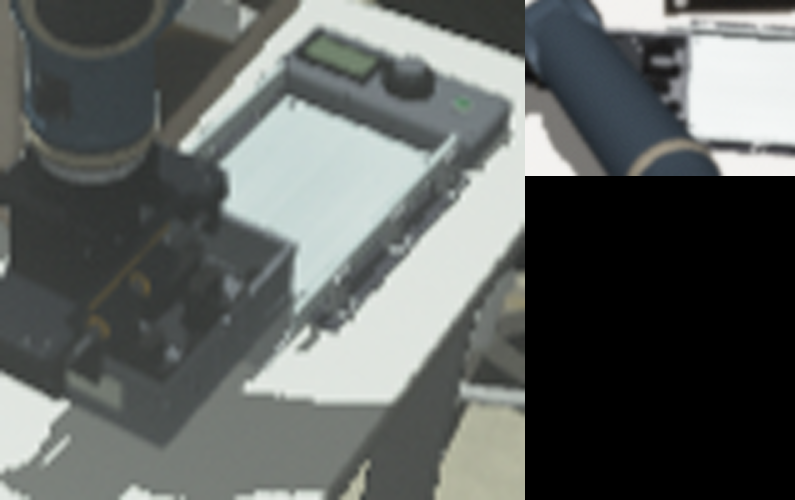

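Run:
```python
from h import *
T=lambda x,y,z:pt('top',None,230+(x+.5)/2.7-.5,175+(y+.5)/2.7-.5,z)
S=lambda x,y,z:pt('scene',None,245+(x+.5)/5-.5,130+(y+.5)/5-.5,z)
def sh(n,p):
    lx=.499+.037*(p[1]+.145); print(n,np.round(p*1000),'lateral',round((p[0]-lx)*999))
sh('S NFtop',S(297,246,.065));sh('S NFbot',S(296,308,.01));sh('S NRtop',S(163,384,.055));sh('S NRbot',S(165,445,0))
sh('S railN top back',S(455,138,.038));sh('S railN top front',S(312,290,.038));sh('S pan back near',S(425,158,.01))
sh('T FF',T(164,33,.065));sh('T tote far back',T(95,31,.057));sh('T railF',T(200,30,.038));sh('T railF2',T(268,34,.038))
# enlarged far-side crop and near crop for a single look
a=cv2.imread('pics/top3.png')[178:198,262:322];b=cv2.imread('pics/scene3.png')[150:220,270:340]
a=cv2.resize(a,None,fx=13,fy=13,interpolation=cv2.INTER_CUBIC);b=cv2.resize(b,None,fx=4.7,fy=4.7,interpolation=cv2.INTER_CUBIC)
c=np.zeros((600,780,3),np.uint8);c[:260,:780]=a;c[265:265+b.shape[0],:b.shape[1]]=b;cv2.imwrite('pics/m4.png',c)
```

```text
S NFtop [451. -52.  65.] lateral -51
S NFbot [447. -55.  10.] lateral -55
S NRtop [463.  98.  55.] lateral -45
S NRbot [460.  95.   0.] lateral -48
S railN top back [ 425. -253.   38.] lateral -70
S railN top front [434. -48.  38.] lateral -68
S pan back near [ 445. -254.   10.] lateral -50
T FF [563. -54.  65.] lateral 61
T tote far back [564.  37.  57.] lateral 58
T railF [ 574. -105.   38.] lateral 73
T railF2 [ 571. -197.   38.] lateral 74
```

View pics/m4.png

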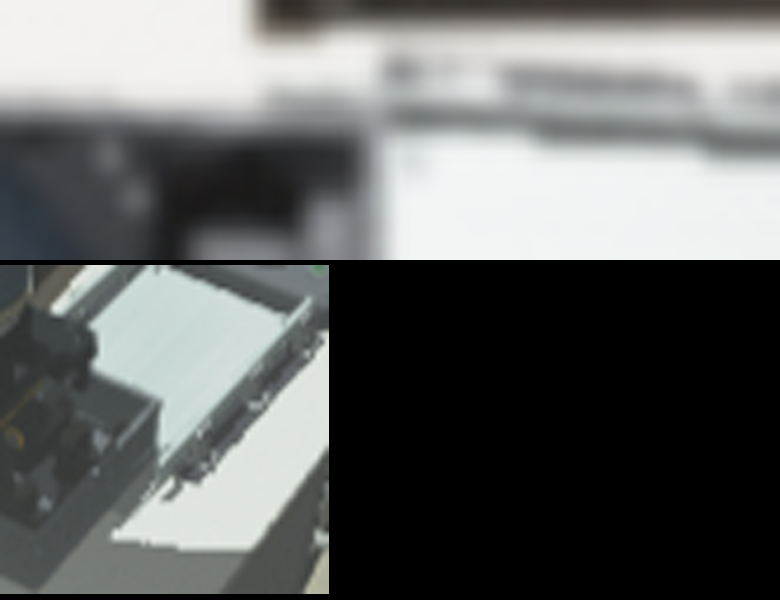

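The pictures put the tote between the rails with roughly 8–14 mm on each side, perhaps 1–3 mm towards the far rail. I trim 1.5 mm and go on.

```bash
set -e
python3 -m crank '{"dp":[[-0.005,0.1,0.006],[-0.01,0.2,0.012],[-0.015,0.3,0.019],[-0.015,0.4,0.025],[-0.015,0.5,0.031]],"rotation":[[0,0,0],[0,0,0],[0,0,0],[0,0,0],[0,0,0]],"jaw":[-1,-1,-1,-1,-1]}' 12
python3 -m crank '{"dp":[[0,0.1,0.006],[0,0.2,0.012],[0,0.3,0.019],[0,0.4,0.025],[0,0.5,0.031]],"rotation":[[0,0,0],[0,0,0],[0,0,0],[0,0,0],[0,0,0]],"jaw":[-1,-1,-1,-1,-1]}' 12
python3 -m crank '{"dp":[[0,0.06,-0.006],[0,0.12,-0.012],[0,0.18,-0.018],[0,0.24,-0.024],[0,0.3,-0.031]],"rotation":[[0.004,0,0],[0.008,0,0],[0.012,0,0],[0.016,0,0],[0.02,0,0]],"jaw":[-1,-1,-1,-1,-1]}' 12
python3 -m crank '{"dp":[[0,0.06,-0.008],[0,0.12,-0.016],[0,0.18,-0.024],[0,0.24,-0.032],[0,0.3,-0.04]],"rotation":[[0.004,0,0],[0.008,0,0],[0.012,0,0],[0.016,0,0],[0.02,0,0]],"jaw":[-1,-1,-1,-1,-1]}' 12
```

```text
time_s: 9.7
tool_pos: [0.5117, 0.0606, 0.0424]
orientation: [[1.0, -0.03, 0.008], [-0.029, -0.998, -0.047], [0.009, 0.047, -0.999]]
force: [-0.7, 24.3, 12.1]
grip_width: 0.081
grasp_force: 12.0
time_s: 10.12
tool_pos: [0.506, -0.0021, 0.0401]
orientation: [[0.999, -0.037, -0.004], [-0.037, -0.997, -0.063], [-0.001, 0.063, -0.998]]
force: [-0.3, 4.8, 2.6]
grip_width: 0.0494
grasp_force: 2.3
time_s: 10.53
tool_pos: [0.505, -0.0317, 0.0452]
orientation: [[0.999, -0.037, -0.003], [-0.037, -0.999, -0.032], [-0.001, 0.032, -0.999]]
force: [0.5, -0.3, -1.8]
grip_width: 0.0059
grasp_force: 12.0
time_s: 10.95
tool_pos: [0.5044, -0.0608, 0.0505]
orientation: [[0.999, -0.036, -0.0], [-0.036, -0.999, 0.001], [-0.0, -0.0, -1.0]]
force: [0.6, 0.7, -0.7]
grip_width: 0.0057
grasp_force: 12.0
```

The fingers were forced open on the way, so I need to look before doing more.

Run:
```python
from h import *
o=[]
for c,(v0,v1,u0,u1),f in(('scene',(120,240,235,355),5),('top',(170,240,225,300),2.4)):
    im,d=robot.read_camera(c);np.save(f'pics/{c}5_d.npy',d);im=im[:,:,::-1];cv2.imwrite(f'pics/{c}5.png',im)
    o.append(cv2.resize(im[v0:v1,u0:u1],None,fx=f,fy=f,interpolation=cv2.INTER_CUBIC))
h=600;o=[cv2.copyMakeBorder(a,0,h-a.shape[0],0,0,0) for a in o];cv2.imwrite('pics/m5.png',np.hstack(o));print(np.hstack(o).shape, robot.read_state()['tool_pos'])
```

```text
(600, 780, 3) [ 0.50444899 -0.06233566  0.05051404]
```

View pics/m5.png

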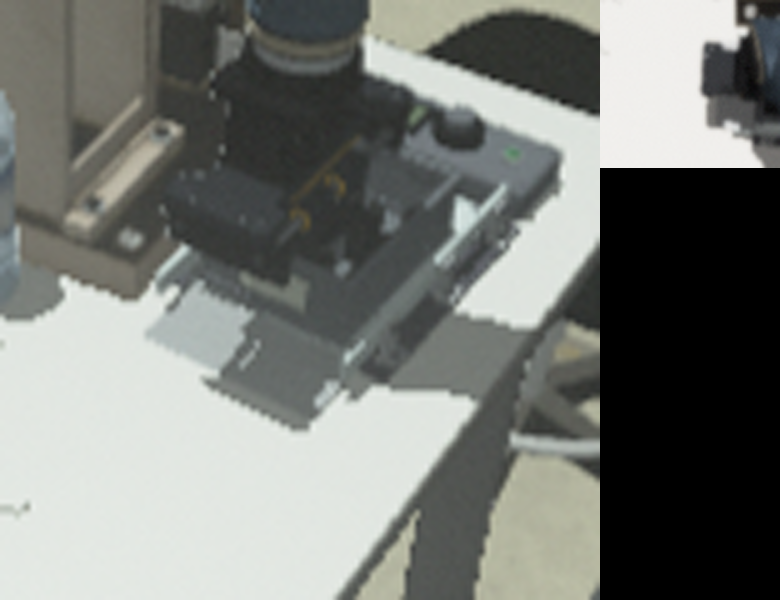

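The tote is on the pan and the fingers are gripping its rear wall again. The slip happened where the front went over the pan's edge. I have no picture views left, so I measure the tote's rim from the depth images.

```bash
cat > m.py <<'E'
from h import *
def cloud(c,d):
    i=robot.camera_info(c);K,T=np.array(i['K']),np.array(i['T'])
    v,u=np.mgrid[:384,:512];r=np.stack([(u-K[0,2])/K[0,0],(v-K[1,2])/K[1,1],np.ones_like(d)],-1)*d[...,None]
    P=(r@T[:3,:3].T+T[:3,3])[d>0]
    # into scale frame
    a=-.037;p=P[:,:2]-[.4985,-.1605];R=np.array([[np.cos(a),np.sin(a)],[-np.sin(a),np.cos(a)]])
    return np.c_[p@R.T,P[:,2]]
def slices(P,z0=.05,z1=.075):
    q=P[(P[:,2]>z0)&(P[:,2]<z1)&(abs(P[:,0])<.08)&(abs(P[:,1])<.13)]
    print(len(q),'x pct',np.round(1000*np.percentile(q[:,0],[.5,2,10,90,98,99.5])),'y pct',np.round(1000*np.percentile(q[:,1],[.5,2,10,90,98,99.5])))
    for y in range(-100,120,20):
        w=q[(q[:,1]*1000>=y)&(q[:,1]*1000<y+20)]
        if len(w):print('y',y,len(w),'x',np.round(1000*np.percentile(w[:,0],[0,3,97,100])),end=' | ')
    print()
    for x in range(-70,80,20):
        w=q[(q[:,0]*1000>=x)&(q[:,0]*1000<x+20)]
        if len(w):print('x',x,len(w),'y',np.round(1000*np.percentile(w[:,1],[0,3,97,100])),end=' | ')
    print()
E
python3 - <<'E'
from m import *
for c in('scene','top'):
    P=cloud(c,np.load(f'pics/{c}5_d.npy'));print(c);slices(P)
    w=P[(abs(P[:,1])<.1)&(P[:,2]>.026)&(P[:,2]<.046)&(P[:,0]<-.055)&(P[:,0]>-.1)];print('nearrail',len(w),np.round(1000*np.percentile(w[:,0],[5,25,50,75,95])) if len(w) else '')
E
```

```text
scene
272 x pct [-52. -52. -51.  -1.  21.  29.] y pct [-60. -58. -54. 103. 111. 113.]
y -80 1 x [-18. -18. -18. -18.] | y -60 84 x [-51. -50.  28.  33.] | y -40 10 x [-51. -51. -47. -47.] | y -20 14 x [-52. -52. -48. -48.] | y 0 14 x [-51. -51. -47. -47.] | y 20 13 x [-52. -52. -47. -46.] | y 40 14 x [-51. -51. -48. -48.] | y 60 13 x [-51. -51. -48. -48.] | y 80 50 x [-53. -52.  -7.  -5.] | y 100 59 x [-51. -50.   1.   1.] | 
x -70 53 y [-54. -52. 102. 104.] | x -50 99 y [-60. -57. 102. 104.] | x -30 61 y [-60. -58. 104. 105.] | x -10 47 y [-58. -56. 113. 114.] | x 10 11 y [-57. -56. -46. -46.] | x 30 1 y [-57. -57. -57. -57.] | 
nearrail 134 [-76. -72. -71. -70. -67.]
top
121 x pct [-55. -54. -51.  57.  60.  61.] y pct [-128.  -59.  -57.   98.  102.  102.]
y -60 68 x [-39. -35.  59.  61.] | y -40 12 x [55. 55. 60. 60.] | y -20 7 x [55. 55. 59. 60.] | y 60 5 x [-55. -55. -52. -52.] | y 80 20 x [-55. -54. -30. -29.] | y 100 7 x [-54. -54. -33. -32.] | 
x -70 17 y [ 69.  69. 101. 101.] | x -50 19 y [-59. -59. 102. 102.] | x -30 20 y [-128. -128.   89.   99.] | x -10 14 y [-57. -57. -52. -52.] | x 10 11 y [-57. -56. -52. -52.] | x 30 11 y [-56. -56. -50. -50.] | x 50 29 y [-56. -55. -11.  -8.] | 
nearrail 40 [-79. -75. -74. -71. -70.]
```

Depth gives tote centre y ≈ +22 mm and x ≈ +2.5 mm, in line with the lane. I push it 21 mm further.

```bash
set -e
python3 -m crank '{"dp":[[-0.01,0.04,0],[-0.01,0.09,0],[-0.02,0.14,0],[-0.02,0.18,0],[-0.02,0.2,0]],"rotation":[[0,0,0],[0,0,0],[0,0,0],[0,0,0],[0,0,0]],"jaw":[-1,-1,-1,-1,-1]}' 20
python3 -m crank '{"dp":[[0,0,0],[0,0,0],[0,0,0],[0,0,0],[0,0,0]],"rotation":[[0,0,0],[0,0,0],[0,0,0],[0,0,0],[0,0,0]],"jaw":[-1,-1,-1,-1,-1]}' 20
python3 - <<'E'
from m import *
for c in('scene','top'):
    P=cloud(c,robot.read_camera(c)[1]);print(c);slices(P)
q=P
E
```

```text
time_s: 11.47
tool_pos: [0.5017, -0.0808, 0.0505]
orientation: [[0.999, -0.037, -0.0], [-0.037, -0.999, -0.0], [-0.0, 0.0, -1.0]]
force: [0.3, 1.1, -1.4]
grip_width: 0.0055
grasp_force: 20.0
time_s: 11.88
tool_pos: [0.5018, -0.08, 0.0505]
orientation: [[0.999, -0.036, -0.0], [-0.036, -0.999, -0.0], [-0.0, 0.0, -1.0]]
force: [0.4, -1.5, -3.3]
grip_width: 0.0058
grasp_force: 20.0
scene
275 x pct [-55. -54. -53.  -5.  13.  27.] y pct [-109.  -77.  -73.   84.   92.   92.]
y -100 1 x [-27. -27. -27. -27.] | y -80 79 x [-54. -53.  24.  31.] | y -60 10 x [-54. -54. -47. -47.] | y -40 15 x [-54. -54. -48. -48.] | y -20 14 x [-55. -55. -47. -46.] | y 0 14 x [-54. -54. -47. -47.] | y 20 15 x [-55. -55. -48. -48.] | y 40 17 x [-55. -54. -49. -48.] | y 60 36 x [-54. -54.  -7.  -6.] | y 80 72 x [-54. -52.  -3.  -1.] | 
x -70 96 y [-76. -68.  83.  84.] | x -50 68 y [-77. -75.  84.  85.] | x -30 56 y [-127.  -78.   84.   85.] | x -10 46 y [-126.  -76.   92.   95.] | x 10 8 y [-77. -77. -68. -68.] | x 30 1 y [-75. -75. -75. -75.] | 
top
116 x pct [-57. -57. -53.  55.  58.  59.] y pct [-128.  -75.  -74.   80.   84.   84.]
y -80 67 x [-38. -32.  57.  59.] | y -60 12 x [52. 52. 57. 57.] | y -40 5 x [52. 52. 60. 60.] | y 40 7 x [-58. -57. -51. -51.] | y 60 12 x [-56. -56. -50. -49.] | y 80 11 x [-57. -56. -33. -32.] | 
x -70 20 y [48. 49. 83. 83.] | x -50 14 y [-72. -72.  84.  84.] | x -30 17 y [-128. -128.  -69.  -68.] | x -10 15 y [-75. -75. -69. -69.] | x 10 13 y [-75. -75. -69. -69.] | x 30 11 y [-74. -74. -69. -69.] | x 50 26 y [-74. -73. -33. -31.] |
```

Centred to about 4 mm and 1 mm. I release and lift off.

```bash
set -e
python3 -m crank '{"dp":[[0,0,0],[0,0,0],[0,0,0],[0,0,0],[0,0,0]],"rotation":[[0,0,0],[0,0,0],[0,0,0],[0,0,0],[0,0,0]],"jaw":[-0.9,-0.8,-0.7,-0.6,-0.5]}' 12
python3 -m crank '{"dp":[[0,0,-0.08],[0,0,-0.2],[0,0,-0.4],[0,0,-0.6],[0,0,-0.8]],"rotation":[[0,0,0],[0,0,0],[0,0,0],[0,0,0],[0,0,0]],"jaw":[-0.5,-0.5,-0.5,-0.5,-0.5]}' 12
python3 - <<'E'
from m import *
for c in('scene','top'):
    P=cloud(c,robot.read_camera(c)[1]);print(c);slices(P)
    q=P[(abs(P[:,0])<.05)&(P[:,1]<-.11)&(P[:,1]>-.175)&(P[:,2]>.037)&(P[:,2]<.06)]
    print('key',len(q),np.round(q.mean(0),4),np.round(np.percentile(q,[10,90],axis=0),3).tolist())
    k=q[:,:2].mean(0);a=-.037;print('world',np.array([[np.cos(a),-np.sin(a)],[np.sin(a),np.cos(a)]])@k+[.4985,-.1605])
s=robot.read_state();print(s['tool_pos'],s['grip_width'])
E
```

```text
time_s: 12.4
tool_pos: [0.5024, -0.08, 0.0508]
orientation: [[0.999, -0.036, 0.001], [-0.036, -0.999, -0.0], [0.001, 0.0, -1.0]]
force: [-0.2, -0.3, 0.5]
grip_width: 0.0176
grasp_force: 0.0
time_s: 12.82
tool_pos: [0.5019, -0.08, 0.132]
orientation: [[0.999, -0.036, 0.0], [-0.036, -0.999, 0.0], [0.0, -0.0, -1.0]]
force: [0.4, -0.3, 0.9]
grip_width: 0.0222
grasp_force: 0.0
scene
384 x pct [-54. -54. -52.  57.  60.  62.] y pct [-78. -75. -73.  83.  85.  86.]
y -80 121 x [-54. -51.  50.  55.] | y -60 10 x [-54. -54. -50. -50.] | y -40 12 x [-54. -54. -49. -49.] | y -20 12 x [-53. -53. -49. -49.] | y 0 19 x [-54. -54.  60.  61.] | y 20 27 x [-55. -54.  60.  60.] | y 40 28 x [-55. -54.  60.  60.] | y 60 52 x [-53. -53.  62.  64.] | y 80 102 x [-54. -52.  58.  61.] | 
x -70 75 y [-70. -67.  81.  82.] | x -50 62 y [-78. -75.  85.  86.] | x -30 52 y [-129.  -75.   86.   87.] | x -10 46 y [-76. -75.  84.  84.] | x 10 45 y [-76. -75.  85.  86.] | x 30 43 y [-78. -75.  84.  85.] | x 50 61 y [-73. -72.  84.  85.] | 
key 80 [-0.0059 -0.1354  0.0451] [[-0.022, -0.146, 0.038], [0.012, -0.124, 0.054]]
world [ 0.48759983 -0.29554375]
top
100 x pct [-57. -57. -55.  54.  58.  59.] y pct [-102.  -75.  -74.   83.   84.   84.]
y -80 58 x [-31. -25.  58.  59.] | y -60 3 x [54. 54. 58. 58.] | y 40 7 x [-57. -57. -54. -54.] | y 60 13 x [-56. -56. -46. -45.] | y 80 18 x [-56. -54. -20. -20.] | 
x -70 20 y [47. 47. 83. 83.] | x -50 13 y [-72. -17.  84.  84.] | x -30 14 y [-72. -72.  84.  84.] | x -10 13 y [-128. -108.  -68.  -68.] | x 10 15 y [-75. -75. -68. -68.] | x 30 12 y [-74. -74. -69. -69.] | x 50 13 y [-74. -74. -57. -56.] | 
key 113 [-0.0067 -0.1381  0.0451] [[-0.027, -0.152, 0.038], [0.031, -0.124, 0.054]]
world [ 0.48670866 -0.29821869]
[ 0.50454228 -0.08014155  0.13425194] 0.021572075443853127
```

The tote stands clear of the hand at about (+2, +4) mm. Next, the key at (0.486, -0.300).

```bash
set -e
python3 -m crank '{"dp":[[0,0.2,0],[-0.01,0.4,0],[-0.02,0.6,0],[-0.03,0.8,0],[-0.04,1,0]],"rotation":[[0,0,0],[0,0,0],[0,0,0],[0,0,0],[0,0,0]],"jaw":[-0.8,-1,-1,-1,-1]}' 12 | sed -n 2p
python3 -m crank '{"dp":[[0,0.2,0],[-0.01,0.4,0],[-0.02,0.6,0],[-0.03,0.8,0],[-0.04,1,0]],"rotation":[[0,0,0],[0,0,0],[0,0,0],[0,0,0],[0,0,0]],"jaw":[-1,-1,-1,-1,-1]}' 12 | sed -n 2p
python3 -m crank '{"dp":[[0,0.1,0],[0,0.2,0.1],[0,0.2,0.25],[0,0.2,0.4],[0,0.2,0.55]],"rotation":[[0,0,0],[0,0,0],[0,0,0],[0,0,0],[0,0,0]],"jaw":[-1,-1,-1,-1,-1]}' 12
python3 -m crank '{"dp":[[0,0,0],[0,0,0],[0,0,0],[0,0,0],[0,0,0]],"rotation":[[0,0,0],[0,0,0],[0,0,0],[0,0,0],[0,0,0]],"jaw":[-1,-1,-1,-1,-1]}' 12
```

```text
tool_pos: [0.4937, -0.1807, 0.1302]
tool_pos: [0.4861, -0.2804, 0.1301]
time_s: 14.17
tool_pos: [0.4859, -0.2988, 0.0741]
orientation: [[0.999, -0.035, -0.0], [-0.035, -0.999, 0.001], [-0.0, -0.001, -1.0]]
force: [0.6, 0.6, 0.8]
grip_width: 0.0004
grasp_force: 0.0
time_s: 14.58
tool_pos: [0.4867, -0.2997, 0.0764]
orientation: [[0.999, -0.036, 0.002], [-0.036, -0.999, -0.001], [0.002, 0.001, -1.0]]
force: [-0.5, 1.1, -0.3]
grip_width: 0.0005
grasp_force: 0.0
```

```bash
set -e
python3 -m crank '{"dp":[[0,0,0.04],[0,0,0.08],[0,0,0.12],[0,0,0.16],[0,0,0.2]],"rotation":[[0,0,0],[0,0,0],[0,0,0],[0,0,0],[0,0,0]],"jaw":[-1,-1,-1,-1,-1]}' 12 | sed -n '2p;4p'
python3 -m crank '{"dp":[[0,0,0.01],[0,0,0.02],[0,0,0.03],[0,0,0.04],[0,0,0.04]],"rotation":[[0,0,0],[0,0,0],[0,0,0],[0,0,0],[0,0,0]],"jaw":[-1,-1,-1,-1,-1]}' 12 | sed -n '2p;4p'
python3 -m crank '{"dp":[[0,0,0.01],[0,0,0.02],[0,0,0.03],[0,0,0.04],[0,0,0.04]],"rotation":[[0,0,0],[0,0,0],[0,0,0],[0,0,0],[0,0,0]],"jaw":[-1,-1,-1,-1,-1]}' 12 | sed -n '2p;4p'
```

```text
tool_pos: [0.4858, -0.2996, 0.0549]
force: [-0.9, 0.3, 0.3]
tool_pos: [0.4861, -0.2997, 0.0515]
force: [0.2, 0.2, 0.8]
tool_pos: [0.4862, -0.2997, 0.0477]
force: [-0.4, -0.2, 3.0]
```

```bash
set -e
python3 -m crank '{"dp":[[0,0,0.01],[0,0,0.02],[0,0,0.03],[0,0,0.03],[0,0,0.03]],"rotation":[[0,0,0],[0,0,0],[0,0,0],[0,0,0],[0,0,0]],"jaw":[-1,-1,-1,-1,-1]}' 12 | sed -n '2p;4p'
python3 -m crank '{"dp":[[0,0,0.01],[0,0,0.02],[0,0,0.02],[0,0,0.02],[0,0,0.02]],"rotation":[[0,0,0],[0,0,0],[0,0,0],[0,0,0],[0,0,0]],"jaw":[-1,-1,-1,-1,-1]}' 12 | sed -n '2p;4p'
```

```text
tool_pos: [0.4862, -0.2997, 0.0462]
force: [-3.6, 2.4, 14.3]
tool_pos: [0.4863, -0.2998, 0.046]
force: [-6.9, 3.6, 26.6]
```

Stiff stop at 46 mm, after about 3 N of spring from roughly 51 mm. I back off in steps to confirm the spring.

```bash
set -e
python3 -m crank '{"dp":[[0,0,-0.05],[0,0,-0.05],[0,0,-0.05],[0,0,-0.05],[0,0,-0.05]],"rotation":[[0,0,0],[0,0,0],[0,0,0],[0,0,0],[0,0,0]],"jaw":[-1,-1,-1,-1,-1]}' 12 | sed -n '2p;4p'
python3 -m crank '{"dp":[[0,0,-0.02],[0,0,-0.02],[0,0,-0.02],[0,0,-0.02],[0,0,-0.02]],"rotation":[[0,0,0],[0,0,0],[0,0,0],[0,0,0],[0,0,0]],"jaw":[-1,-1,-1,-1,-1]}' 12 | sed -n '2p;4p'
python3 -m crank '{"dp":[[0,0,-0.02],[0,0,-0.02],[0,0,-0.02],[0,0,-0.02],[0,0,-0.02]],"rotation":[[0,0,0],[0,0,0],[0,0,0],[0,0,0],[0,0,0]],"jaw":[-1,-1,-1,-1,-1]}' 12 | sed -n '2p;4p'
python3 -m crank '{"dp":[[0,0,-0.02],[0,0,-0.02],[0,0,-0.02],[0,0,-0.02],[0,0,-0.02]],"rotation":[[0,0,0],[0,0,0],[0,0,0],[0,0,0],[0,0,0]],"jaw":[-1,-1,-1,-1,-1]}' 12 | sed -n '2p;4p'
```

```text
tool_pos: [0.4864, -0.2999, 0.0474]
force: [1.0, -0.2, 4.0]
tool_pos: [0.4861, -0.2997, 0.0494]
force: [1.7, -1.1, 2.8]
tool_pos: [0.4855, -0.2994, 0.0513]
force: [0.3, 0.4, 1.1]
tool_pos: [0.4858, -0.2996, 0.0534]
force: [-0.0, 0.0, 0.2]
```

The force falls as a spring's would (4.0, 2.8, 1.1, 0.2 N), so the key was pressed fully and has come up. I raise the arm and make a last check.

```bash
set -e
python3 -m crank '{"dp":[[0,0,-0.1],[0,0,-0.3],[0,0,-0.5],[0,0,-0.7],[0,0,-0.8]],"rotation":[[0,0,0],[0,0,0],[0,0,0],[0,0,0],[0,0,0]],"jaw":[-1,-1,-1,-1,-1]}' 12 | sed -n '1,2p'
python3 -m crank '{"dp":[[0,0,0],[0,0,0],[0,0,0],[0,0,0],[0,0,0]],"rotation":[[0,0,0],[0,0,0],[0,0,0],[0,0,0],[0,0,0]],"jaw":[-1,-1,-1,-1,-1]}' 12 | sed -n '1,2p'
python3 - <<'E'
from m import *
slices(cloud('scene',robot.read_camera('scene')[1]))
print(robot.hand_in())
E
```

```text
time_s: 18.75
tool_pos: [0.4873, -0.3001, 0.1366]
time_s: 19.17
tool_pos: [0.4853, -0.2993, 0.1323]
442 x pct [-54. -54. -52.  58.  61.  63.] y pct [-79. -77. -73.  83.  85.  86.]
y -80 134 x [-53. -51.  59.  61.] | y -60 22 x [-54. -54.  61.  61.] | y -40 25 x [-55. -54.  61.  62.] | y -20 26 x [-54. -53.  61.  61.] | y 0 25 x [-54. -54.  63.  63.] | y 20 28 x [-54. -54.  60.  61.] | y 40 26 x [-54. -54.  60.  61.] | y 60 47 x [-54. -54.  62.  65.] | y 80 107 x [-53. -51.  57.  61.] | 
x -70 79 y [-73. -70.  82.  86.] | x -50 60 y [-77. -76.  84.  85.] | x -30 48 y [-130. -104.   84.   86.] | x -10 48 y [-79. -77.  87.  87.] | x 10 45 y [-76. -76.  84.  84.] | x 30 45 y [-78. -76.  84.  85.] | x 50 117 y [-75. -74.  82.  84.] | 
the job is handed in; nothing more can be done
None
```

I handed the job in at about 19 s (no verdict came back): the tote stands on the pan about 4 mm off centre in both directions and in line, and the key was pressed fully and came back up; the grip slipped once at the pan's edge (24 N), and I did not separately check the clips, rail contact or bystanders afterwards.

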